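# Put the catch cup under the tablet deblister and set its roller gap

## Task

Get the hand-cranked tablet deblister ready: lift the steel catch cup off its hook and stand it, without dropping it, in the low fence under the chute. Then turn the black wing screw on top of the machine clockwise until it seats, and back it off a quarter turn to set the roller gap. Finish while still gripping the wing screw at that setting, so that I can tighten the lock ring, and leave the other things on the table where they are.

Things in the scene. Friction and masses are not known exactly. Their poses are not given: they have to be found in the camera images.
- deblister: Fixed machine. Origin on the table under the roller axis; -x is its front, z up. White base plate 170 mm wide, from x -160 to +115 mm, top 18 mm up. Two aluminium cheeks with rollers (fronts at x -40 mm, y to +-70 mm) carry a bridge, top 206 mm up, with the wing screw. A crank hangs on the -y side out to y -140 mm; a feed shelf 140 mm up reaches back to x +140 mm.
- cup_place (a point): Centre of the cup's place, on the base plate's top face, 115 mm in front of the machine's origin, 18 mm above the table; axes as the machine's. A grey U-shaped fence 6 mm high borders it: inner faces 31 mm to either side and 30 mm behind (+x), open to the front (-x). The cup is home with its origin over this point, any way round. It must come in from the front, under the chute.
- chute_lip (a point): Middle of the lower edge of the steel chute's lip, 64 mm above and 19 mm behind (+x of) the cup place, 50 mm wide in y; it overhangs the back 8 mm of the standing cup, 14 mm above its rim. From here the chute rises backwards at 27 degrees.
- cup: Loose steel cup, 54 mm outside, 50 mm high, wall 3 mm, 80 to 170 g. Origin: centre of its underside, z to the mouth. On its +x side a hanging bar (5 mm thick, 28 mm along y, axis at x 44.5, z 40 mm) and a black bumper 20 mm wide to x 47, z 10 to 16 mm; both clear the fence. It hangs by the bar, +x to the panel, leaning a few degrees. Grip from above across its outside, along its y.
- hook_stand: Fixed, left or right of the machine. Origin on the table below the panel's front face; -x is the hook side. Grey base 110 x 100 x 10 mm, steel panel 50 mm wide, top 150 mm up. Folded hook 14 mm wide on the panel's front: floor 122 mm up, reaching out 11 mm, lip up to 133 mm. The cup's bar lies between lip and panel: lift the cup well over 11 mm, then move it away to -x.
- wing (a point): Black wing (thumb grip) of the gap screw, 50 mm along its x, 12 mm thick (y), 26 mm high, its +x end red. Origin: on the screw's vertical axis at the wing's underside, 230 mm above the table. Below it a round boss 22 mm wide and a brass lock ring 34 mm wide, top 216 mm up. It turns with the screw and does not rise or fall.
- gap_screw (a joint): Angle of the gap screw in rad: 0 is fully seated (hard stop), positive is backed off (anticlockwise seen from above); range 0 to 4. At 0 the wing's x axis lies along the machine's x axis; a quarter turn is 1.571. Friction about 0.06 N m; it stays where it is left.
- basket: Fixed white basket of cartons, 150 x 110 mm, contents up to 85 mm high, on the other side of the machine from the hook stand. Origin at its underside.
- amber_bottle: Bystander: amber bottle, 52 mm wide, 115 mm high. Origin at its foot.
- white_jar: Bystander: white jar with green cap, 54 mm wide, 55 mm high. Origin at its foot.
- red_carton: Bystander: white carton with red band, 45 x 100 x 75 mm. Origin at its foot.
- blue_carton: Bystander: blue carton with white band, 120 x 60 x 45 mm. Origin at its foot.
- green_carton: Bystander: white carton with green band, 70 x 50 x 100 mm. Origin at its foot.
- calculator: Bystander: white calculator lying flat, 150 x 100 x 14 mm. Origin at its underside.
- tablet_tray: Bystander: blue open tray, 130 x 90 x 22 mm. Origin at its underside.
Things that resemble listed ones, but are neither listed nor needed, are in the scene too. Leave any blue look-alike of the cup alone. What is shaped like the hook_stand but purple is not meant.

How it is judged (in metres and radians):
On the way, in this order (a step that is already met when the one before it is completed fails the run):
1. the cup is lifted off its hook and is in the gripper (distance of cup from where it was at the start of the episode above 0.05 m and contact force between cup and hook_stand below 0.05 N and contact force between the fingers and cup above 0.3 N), for 0.1 s.
2. the cup stands in the fence under the chute, let go (horizontal distance between cup and cup_place below 0.01 m and z of cup in the frame of cup_place between -0.004 and 0.004 m and angle between cup's own z axis and vertical below 0.1 rad and contact force between the fingers and cup below 0.1 N and linear speed of cup below 0.03 m/s), for 0.2 s.
3. the wing screw has been turned clockwise until it seats (value of joint gap_screw below 0.1 rad), for 0.2 s.
At the end, for the whole second after the job is handed in: The wing screw has seated (within 0.1 rad), is backed off 1.571 rad plus or minus 0.26, still, and gripped by the fingers (over 2 N); the cup stands upright (within 0.1 rad) on the base plate within 10 mm of its place (height within 4 mm), not touched by the fingers (value of joint gap_screw between 1.311 and 1.831 rad and velocity of joint gap_screw between -0.1 and 0.1 rad/s and contact force between the fingers and gap_screw above 2 N and horizontal distance between cup and cup_place below 0.01 m and z of cup in the frame of cup_place between -0.004 and 0.004 m and angle between cup's own z axis and vertical below 0.1 rad and contact force between the fingers and cup below 0.1 N); the arm keeps its last pose, push and grip.
It fails at once if the cup is dropped (falls faster than 0.5 m/s out of the gripper) (contact force between the fingers and cup below 0.1 N and linear speed of cup above 0.5 m/s).
It fails at once if another thing on the table is disturbed (moved more than 30 mm) (distance of any of amber_bottle, white_jar, red_carton, blue_carton, green_carton, calculator, tablet_tray from where it was at the start of the episode above 0.03 m).
It also fails if it takes over 72 s, if anything falls off the work surface, if the arm or the gripper's body presses on something with over 40 N, if the wrist force passes 120 N, or if a joint passes its speed limit or range.

## Robot

A 7-joint arm with a two-finger parallel gripper is mounted at the origin on the work surface. World frame = base frame: x ahead of the robot, y to its left, z up, the work surface at z = 0. Lengths are in mm, angles in rad, forces in N, time in s.
With the tool pointing down it reaches from about 400 to 875 mm from the base axis. Payload 4.4 kg.
Tool frame: the origin (TCP) lies at the very end of the fingers, on their centre line; the grasp point (between the pads) lies 19 mm behind it; z points along the fingers, y is the line along which they close (so a half turn about z gives the same grasp; the last joint's range is limited). The gripper opens to 85 mm and grips with 20 to 120 N. Pads are 22 mm wide; open, the fingers measure 114 mm over their backs; the gripper's body (76 mm by 85 mm) begins 54 mm behind the grasp point. The pads swing forward as they close: fully open they stand 13 mm farther back than shut.
Start: joints at [-1.377, 0.628, 0.038, 1.517, -0.027, 0.996, -0.02], TCP at [166.952, 628.208, 231.313] pointing down, gripper open.
Joint ranges: [-3.06, 3.06], [-0.37, 2.12], [-1.25, 1.32], [0.18, 2.47], [-1.1, 4.24], [0.23, 1.98], [-2.94, 2.94]. Speed limits (rad/s): [2.57, 2.57, 3.14, 3.14, 3.14, 3.14, 3.14].

## Interface

Orientations are given as [roll, pitch, yaw] about the fixed x, y, z axes, in that order (R = Rz(yaw) Ry(pitch) Rx(roll)).
In Python, from cell import monitor, viewer, workorder gives the robot as it stands.
- The arm moves only by the tool arm_command, never from a script. Its argument "series" is one flat list of numbers, 5 for each row, row after row: the opening in per cent of the stroke, from 0 (shut) to 100 (fully open), then the shift along the tool's x, y, z in cm, then the turn about the tool's z in degrees. In form: [claw, x, y, z, roll, claw, x, y, z, roll, ...]. A call has exactly 5 rows; each row is the pose to reach, as a shift and turn from the pose commanded when the call began, along the tool's axes at that moment; what a row does not reach only later rows make up. A row lasts 1/12 s, in which the tool goes at most 41.7 mm and 7.16 degrees, less where a joint would pass 70% of its speed; a pose out of reach is approached as far as the arm can. A call with a gripper value outside its range is refused whole. The fingers move at their own pace and stop on an object; the grip force is fixed at half the most. Time passes only in rows, so rows that repeat a pose let the fingers close, or fill a call up. It gives the time, the measured TCP pose, the force, the opening and the grip force at its end, in the units of the state.
- monitor.read_state(): the state, without advancing time (a new reading comes with each control period).
- viewer.get_image(name): name is "scene" or "top" or "wrist"; returns (picture, depth): 420x560x3 uint8, red, green, blue; 420x560 float32, mm along the optical axis (not along the pixel's ray), 0 where there is no reading.
- viewer.camera_model(name): a dict with "mtx" (3x3 intrinsics, pixels), "R" (3x3) and "t" (3): a world point X has camera coordinates R X + t. Camera axes: x right, y down, z forward; pixel columns grow to the right and rows downward; lengths in mm; the calibration is good to about 2 mm. A picture is of the moment at which its call begins: read the wrist's pose just before it. camera_model takes no time and is no camera call; for the wrist camera it gives the pose at the moment of the call.
- workorder.finish_job(): hands the job in; it is judged then, once.
The state is a dict: "clock": time; "qpos": joint angles; "qd": joint speeds; "tau": joint torques, N m; "eef_pos": TCP position; "tool_rot": TCP orientation; "force": force on the tool from outside, world axes, zero at the start; "torque": the same for the moment, N m; "width": finger opening in mm; "gripper_force": force on a finger pad.
Only numpy, scipy, OpenCV 4.12 (cv2) and the standard library are available. Lean on these libraries where they do the work, as an engineer would, in place of code of your own. Each camera call takes 0.05 s, during which the arm holds its last target. There are 200 camera calls.

## Working session

There is one attempt and no reset: what is moved stays moved. The work goes in short steps, Python scripts to look and compute and a tool call to move; the robot and the scene stay as the last step left them, time stands still between calls to the robot, and variables do not carry over. Pictures are saved under pics/ and viewed, at most 10 in all, crops included, and the job is handed in when it is done.

Besides the shell and the picture viewer there is one more tool, called after "Request:" by a JSON object that holds its "method" and its "body". arm_command: Moves the arm, as the interface text tells. Its arguments: {"type":"object","properties":{"series":{"type":"array","items":{"type":"number"}}},"required":["series"]}

```bash
mkdir -p pics; ls; cat > h.py <<'E'
import numpy as np, cv2
from cell import monitor, viewer, workorder
def grab(n):
    m=viewer.camera_model(n); im,d=viewer.get_image(n); return m,im,d
def cloud(m,d):
    K,R,t=[np.array(m[k],float) for k in('mtx','R','t')]
    v,u=np.mgrid[:d.shape[0],:d.shape[1]]
    c=np.stack([(u-K[0,2])/K[0,0]*d,(v-K[1,2])/K[1,1]*d,d],-1)
    P=(c-t.ravel())@R; P[d==0]=np.nan; return P
E
python3 - <<'E'
from h import *
for n in('scene','top'):
    m,im,d=grab(n); P=cloud(m,d); np.savez(f'{n}.npz',im=im,P=P)
    cv2.imwrite(f'pics/{n}0.png',im[...,::-1])
    print(n,np.round(m['mtx'],1).tolist(),np.round(-np.array(m['R']).T@np.array(m['t']).ravel()))
s=monitor.read_state(); print({k:np.round(v,3) for k,v in s.items()})
E
```

```text
pics
scene [[504.3, 0.0, 281.4], [0.0, 504.3, 204.3], [0.0, 0.0, 1.0]] [ 915.  698. 1546.]
top [[464.4, 0.0, 280.7], [0.0, 464.4, 211.0], [0.0, 0.0, 1.0]] [ 247.  -15. 1405.]
{'clock': np.float64(0.1), 'qpos': array([-1.377,  0.629,  0.038,  1.518, -0.027,  0.996, -0.02 ]), 'qd': array([ 0.001, -0.002,  0.003, -0.001, -0.   ,  0.   , -0.002]), 'tau': array([ 3.0000e-03, -5.6453e+01,  1.2300e+00, -1.9397e+01,  1.1000e-02,
        5.0000e-03,  0.0000e+00]), 'eef_pos': array([166.782, 627.656, 230.496]), 'tool_rot': array([-3.14 , -0.   ,  2.882]), 'force': array([-0.212, -0.727, -0.168]), 'torque': array([0.02 , 0.009, 0.025]), 'gripper_force': np.float64(0.0), 'width': np.float64(85.672)}
```

View pics/scene0.png

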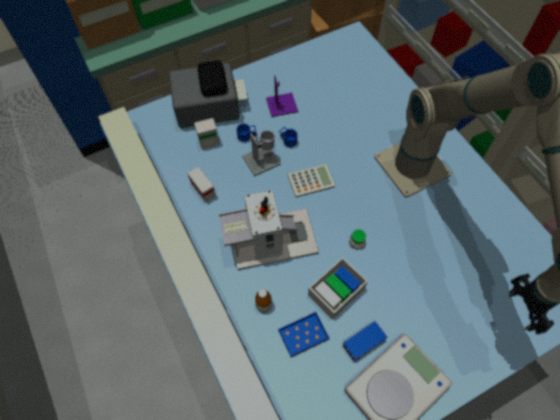

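View pics/top0.png

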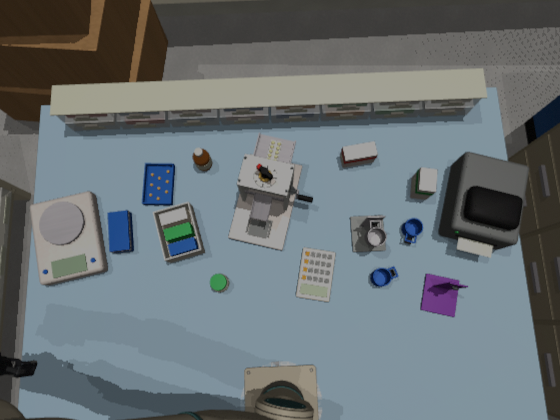

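The scene view shows the steel cup on the grey stand near (267,140), and the purple stand at (282,102). In the top view, these could be taken for the cup:
- The steel cup on the grey hook stand at (375,236), which is the one I choose.
- A blue cup at (411,230).
- A blue cup at (381,277).
- The purple stand at (441,295), which could be taken for the hook stand.

The wing, with its red end, is at about (264,172).

```bash
python3 - <<'E'
from h import *
a=np.load('top.npz'); im,P=a['im'],a['P']
Z=P[...,2]
def rect(mask,name):
    q=P[mask][:,:2].astype(np.float32); r=cv2.minAreaRect(q); print(name,len(q),np.round(r[0]),np.round(r[1]),round(r[2],1),'z',np.round(np.nanmedian(Z[mask]),1))
def box(u0,u1,v0,v1):
    m=np.zeros(Z.shape,bool); m[v0:v1,u0:u1]=1; return m
M=box(225,320,130,255)
hsv=cv2.cvtColor(im,cv2.COLOR_RGB2HSV)
rect(M&(abs(Z-206)<5),'bridge'); rect(M&(abs(Z-18)<5)&(hsv[...,1]<70),'base'); rect(M&(Z>245),'wing'); rect(M&(abs(Z-140)<5),'shelf')
red=M&(hsv[...,1]>150)&((hsv[...,0]<8)|(hsv[...,0]>172))&(hsv[...,2]>80); 
if red.any(): print('red',np.round(np.nanmean(P[red],0),1),red.sum())
C=box(345,398,205,262)
rect(C&(abs(Z-10)<4),'standbase'); rect(C&(Z>142)&(Z<158),'panel'); 
cm=C&(Z>124)&(Z<141)
rect(cm,'cuprim')
big=np.hstack([cv2.resize(im[190:270,335:435],(500,400),interpolation=cv2.INTER_CUBIC)])
b2=cv2.resize(im[140:260,220:320],(300,400),interpolation=cv2.INTER_CUBIC)
cv2.imwrite('pics/c1.png',np.hstack([big,b2])[...,::-1])
print('Z cup col'); print(np.round(Z[210:256:3,355:396:3]).astype(int))
# scene cloud check
s=np.load('scene.npz');Q=s['P'];
for lo,hi,n in((142,158,'panel'),(124,139,'cup'),(245,265,'wing'),(202,211,'bridge')):
    m=(Q[...,2]>lo)&(Q[...,2]<hi)
    cx=(Q[...,0]>400)&(Q[...,0]<900)&(Q[...,1]>-400)&(Q[...,1]<400)&m
    if n in('panel','cup'): cx&=(Q[...,1]<0)&(Q[...,1]<-50-0)
    nlab,l=cv2.connectedComponents(cx.astype(np.uint8))
    for i in range(1,nlab):
        q=Q[l==i]
        if len(q)>8: print(n,len(q),np.round(q.mean(0)),np.round(cv2.minAreaRect(q[:,:2].astype(np.float32))[1]))
E
```

```text
bridge 1411 [615.  16.] [140.  91.] 74.1 z 205.6
base 2140 [574. -28.] [281. 274.] 75.2 z 17.3
wing 107 [611.  18.] [48. 19.] 55.3 z 255.2
shelf 748 [659.   2.] [138. 181.] 74.5 z 139.7
red [624.1  30.9 255.3] 12
standbase 542 [ 479. -290.] [148. 170.] 89.5 z 9.2
panel 35 [ 499. -283.] [48.  5.] 88.2 z 148.3
cuprim 133 [ 459. -285.] [79. 54.] 0.4 z 129.0
Z cup col
[[                  -1                    0                   -1
                    -2                   -1                   -1
                   -10                   -6                   -5
                    -2                   -2                   -1
                    -3                   -2]
 [                  -5                   -1                   -2
                    -5                    3                   -3
                    -3                   -2                   -5
                    -3                   -3                    2
                     0                   -7]
 [                   0                    5                    4
                    10                   11               
[... 3844 characters left out ...]
                  -4                   -4                    1
                    -3                    0                    5
                    -2                   -5                   -5
                     3                   -5                    0
                     2                   -2]]
panel 21 [ 498. -279.  149.] [45.  5.]
panel 58 [697. -60. 147.] [16. 78.]
cup 35 [ 439. -297.  130.] [35. 50.]
cup 31 [ 492. -276.  130.] [26. 38.]
cup 31 [ 461. -267.  131.] [16. 46.]
cup 1027 [ 872. -218.  136.] [ 55. 350.]
cup 14 [719. -60. 136.] [15. 19.]
wing 78 [613.  22. 256.] [51. 19.]
bridge 897 [618.  22. 206.] [144.  90.]<stdin>:20: RuntimeWarning: invalid value encountered in cast
```

View pics/c1.png

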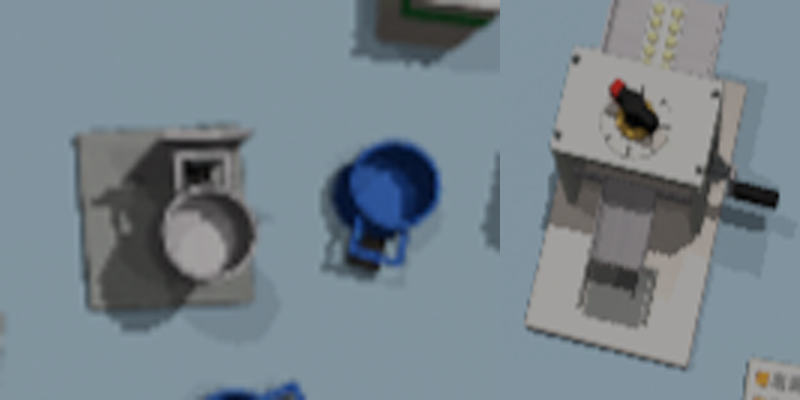

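The crop shows the steel cup hanging on the grey panel at crop (205,235), with its bar and hook at (200,170). The wing's red end is at crop (617,88), and the fence is below the chute at (615,295). The choice is confirmed, so next I plan the approach.

```bash
cat >> h.py <<'E'
def tf():
    s=monitor.read_state(); return np.array(s['eef_pos']),np.degrees(s['tool_rot'][2])
def plan(calls,start=None,vmax=41,wmax=7.1):
    """calls: list of waypoint lists [x,y,z,yaw,claw]; prints rows per call (5 rows), tool-down"""
    p,yaw=tf() if start is None else (np.array(start[:3],float),start[3])
    rows=[]
    for w in calls:
        t=np.array(w[:3],float); dy=(w[3]-yaw+180)%360-180
        n=max(1,int(np.ceil(np.linalg.norm(t-p)/vmax)),int(np.ceil(abs(dy)/wmax)))
        if len(w)>5: n=max(n,w[5])
        for i in range(1,n+1): rows.append((p+(t-p)*i/n,yaw+dy*i/n,w[4]))
        p,yaw=t,yaw+dy
    while len(rows)%5: rows.append(rows[-1])
    p,yaw=tf() if start is None else (np.array(start[:3],float),start[3])
    for k in range(0,len(rows),5):
        c,s=np.cos(np.radians(yaw)),np.sin(np.radians(yaw)); out=[]
        for q,y,cl in rows[k:k+5]:
            d=(q-p)/10; out+=[cl,round(c*d[0]+s*d[1],2),round(s*d[0]-c*d[1],2),round(-d[2],2),round(yaw-y,1)]
        print([float(v) for v in out]); p,yaw=rows[k+4][:2]
E
python3 - <<'E'
from h import *
s=monitor.read_state(); m=viewer.camera_model('wrist'); R,t=np.array(m['R']),np.array(m['t']).ravel()
yaw=s['tool_rot'][2]; c,si=np.cos(yaw),np.sin(yaw); T=np.array([[c,si,0],[si,-c,0],[0,0,-1]]) # columns tool axes (rows too)
print('cam in tool',np.round(T.T@(-R.T@t-s['eef_pos'])),'axis',np.round(T.T@R[2],2),np.round(m['mtx'],0).tolist())
print('up',np.round(T.T@R[1],2))
plan([(430,150,330,178.2,100),(447,-285,330,178.2,100)])
E
```

```text
cam in tool [  83.   -1. -144.] axis [-0.32 -0.    0.95] [[353.0, 0.0, 278.0], [0.0, 353.0, 206.0], [0.0, 0.0, 1.0]]
up [-0.95 -0.   -0.32]
[100.0, -2.69, -2.81, -0.71, -0.9, 100.0, -5.39, -5.63, -1.42, -1.9, 100.0, -8.08, -8.44, -2.13, -2.8, 100.0, -10.77, -11.26, -2.84, -3.7, 100.0, -13.47, -14.07, -3.55, -4.7]
[100.0, -2.46, -3.02, -0.71, -0.9, 100.0, -4.91, -6.05, -1.42, -1.9, 100.0, -7.37, -9.07, -2.13, -2.8, 100.0, -9.82, -12.1, -2.84, -3.7, 100.0, -12.28, -15.12, -3.55, -4.7]
[100.0, -2.2, -3.21, -0.71, -0.9, 100.0, -4.4, -6.43, -1.42, -1.9, 100.0, -6.6, -9.64, -2.13, -2.8, 100.0, -8.8, -12.86, -2.84, -3.7, 100.0, -9.34, -16.78, -2.84, -3.7]
[100.0, -0.28, -3.95, -0.0, 0.0, 100.0, -0.56, -7.9, -0.0, 0.0, 100.0, -0.84, -11.84, -0.0, 0.0, 100.0, -1.11, -15.79, -0.0, 0.0, 100.0, -1.39, -19.74, -0.0, 0.0]
[100.0, -0.28, -3.95, -0.0, 0.0, 100.0, -0.56, -7.9, -0.0, 0.0, 100.0, -0.84, -11.84, -0.0, 0.0, 100.0, -1.11, -15.79, -0.0, 0.0, 100.0, -1.39, -19.74, -0.0, 0.0]
```

Request:
{"method": "arm_command", "body": {"series": [100,-2.7,-2.8,-0.7,-1,100,-5.4,-5.6,-1.4,-2,100,-8.1,-8.4,-2.1,-3,100,-10.8,-11.3,-2.8,-4,100,-13.5,-14.1,-3.5,-5]}}

```text
clock: 0.52
eef_pos: [261.6, 455.1, 266.2]
tool_rot: [-3.14, -0.0, 2.97]
force: [1.3, -0.8, 0.9]
width: 85.4
gripper_force: 0.0
```

Request:
{"method": "arm_command", "body": {"series": [100,-2.5,-3,-0.7,-1,100,-4.9,-6,-1.4,-2,100,-7.4,-9.1,-2.1,-3,100,-9.8,-12.1,-2.8,-4,100,-12.3,-15.1,-3.5,-5]}}

```text
clock: 0.93
eef_pos: [356.7, 285.4, 301.5]
tool_rot: [-3.141, -0.0, 3.057]
force: [0.6, 0.7, 0.3]
width: 85.8
gripper_force: 0.0
```

Request:
{"method": "arm_command", "body": {"series": [100,-2.2,-3.2,-0.7,-1,100,-4.4,-6.4,-1.4,-2,100,-6.6,-9.6,-2.1,-3,100,-8.8,-12.9,-2.8,-3,100,-8.8,-15,-2.8,-3]}}

```text
clock: 1.35
eef_pos: [435.4, 126.0, 330.5]
tool_rot: [-3.141, 0.005, 3.103]
force: [1.1, -0.4, 0.2]
width: 85.4
gripper_force: 0.0
```

```bash
python3 - <<'E'
from h import *
print(*tf())
m,im,d=grab('wrist'); P=cloud(m,d); np.savez('w1.npz',im=im,P=P); cv2.imwrite('pics/w1.png',im[...,::-1]); print(*tf())
E
```

```text
[435.39552401 126.03569058 330.51431072] 177.77872116431286
[432.717511   122.54977419 329.74544343] 177.5506367605755
```

View pics/w1.png

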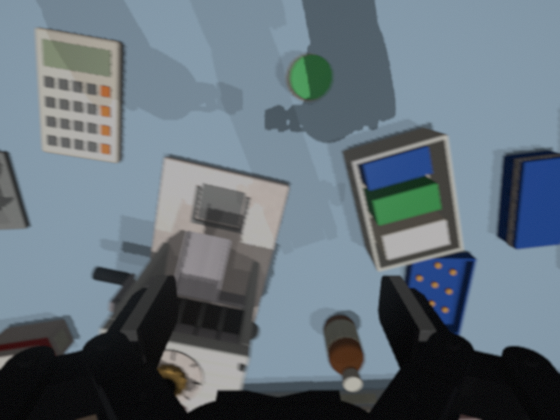

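The picture shows the base plate's front edge from (165,157) to (289,183), the grey fence at about (220,207), the chute at (207,262) and the brass ring at (175,378). The arm was still settling, so I'll retake it and fit the plate and fence by casting rays onto z = 18.

```bash
cat >> h.py <<'E'
def ray(m,uv,z):
    K,R,t=[np.array(m[k],float) for k in('mtx','R','t')]; t=t.ravel()
    uv=np.atleast_2d(np.array(uv,float)); o=-R.T@t
    d=np.c_[(uv[:,0]-K[0,2])/K[0,0],(uv[:,1]-K[1,2])/K[1,1],np.ones(len(uv))]@R
    return (o+d*((z-o[2])/d[:,2])[:,None])[:,:2]
E
python3 - <<'E'
from h import *
print(*tf())
m,im,d=grab('wrist'); P=cloud(m,d); print(*tf()); np.savez('w1.npz',im=im,P=P)
hsv=cv2.cvtColor(im,cv2.COLOR_RGB2HSV); print('plate hsv',hsv[175,185],'table',hsv[230,320],'fence',hsv[207,222],hsv[195,215])
# edge of the plate: table is blue, plate is not
b=(im[...,2].astype(int)-im[...,0])
pl=(b<5).astype(np.uint8); pl[:130]=0; pl[300:]=0; pl[:,:100]=0; pl[:,310:]=0
n,l,st,_=cv2.connectedComponentsWithStats(pl); k=l[175,185]; c=max(cv2.findContours((l==k).astype(np.uint8),cv2.RETR_EXTERNAL,cv2.CHAIN_APPROX_NONE)[0],key=len)[:,0]
def fit(sel,name):
    q=ray(m,c[sel],18).astype(np.float32); v=cv2.fitLine(q,cv2.DIST_HUBER,0,.01,.01).ravel(); print(name,len(q),np.round(v[2:],1),'ang',np.round(np.degrees(np.arctan2(v[1],v[0]))%180,2)); return v
u,v=c.T
hu=lambda x:x
front=fit((u>172)&(u<282)&(v<200)&(abs(v-(157+(u-165)*26/124))<6),'front')
right=fit((v>192)&(v<265)&(abs(u-(289-(v-183)*.24))<15),'right(img)')
left=fit((v>165)&(v<225)&(u<170),'left(img)')
cv2.imwrite('pics/w2.png',cv2.resize(im[145:285,140:300],(800,700))[...,::-1][:600])
g=cv2.cvtColor(im,cv2.COLOR_RGB2GRAY)
m2=(abs(P[...,2]-206)<6)&(b<15); q=P[m2][:,:2].astype(np.float32); print('bridge',cv2.minAreaRect(q))
E
```

```text
[432.717511   122.54977419 329.74544343] 177.5506367605755
[431.72432475 125.72018898 329.3651442 ] 177.65071852689766
plate hsv [ 15   3 179] table [102  55 159] fence [ 30   2 108] [ 60   2 111]
front 109 [455.7  52.2] ang 74.4
right(img) 72 [539.4 123.2] ang 164.33
left(img) 59 [486.8 -35.5] ang 164.02
bridge ((616.7642211914062, 40.41371154785156), (89.84638977050781, 75.1454849243164), 74.346435546875)
```

View pics/w2.png

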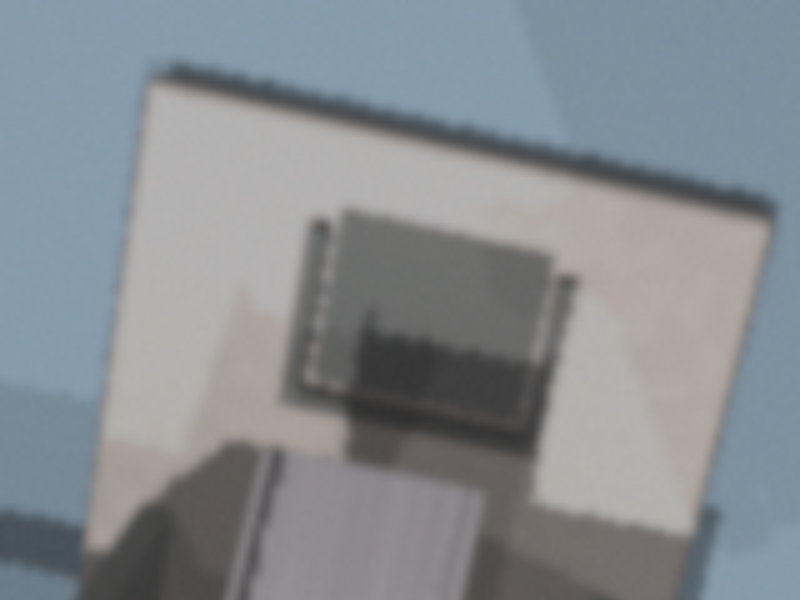

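The enlarged crop shows the fence pad as a light-grey square. Its inner side lines run (330,225)-(308,385) and (545,260)-(525,420), and its back line is at about (416,402). I'll check these against the plate fit and plan the rest of the way to the cup.

```bash
python3 - <<'E'
from h import *
m=viewer.camera_model('wrist')
ex=np.array([.9627,-.2706]);ey=np.array([.2706,.9627]); O=np.array([611.8,16.1])
for n,p in dict(L=[(330,225),(308,385)],R=[(545,260),(525,420)],B=[(308,385),(416,402),(525,420)],chutelip=[(265,450),(480,490)]).items():
    px=np.array(p)/5+[140,145]
    for z in((18,24) if n!='chutelip' else (82,)):
        q=ray(m,px,z)-O; print(n,z,np.round(np.c_[q@ex,q@ey],1).tolist())
P=np.load('w1.npz')['P']
plan([(447,-285,330,178.2,100)])
E
```

```text
L 18 [[-132.1, -27.5], [-85.2, -25.8]]
L 24 [[-134.1, -26.6], [-87.8, -24.9]]
R 18 [[-135.7, 30.6], [-88.8, 34.7]]
R 24 [[-137.7, 30.7], [-91.3, 34.7]]
B 18 [[-85.2, -25.8], [-87.1, 4.2], [-88.8, 34.7]]
B 24 [[-87.8, -24.9], [-89.7, 4.7], [-91.3, 34.7]]
chutelip 82 [[-94.1, -24.3], [-95.7, 28.1]]
[100.0, -0.29, -3.72, -0.01, -0.0, 100.0, -0.58, -7.45, -0.01, -0.1, 100.0, -0.88, -11.17, -0.02, -0.1, 100.0, -1.17, -14.9, -0.02, -0.2, 100.0, -1.46, -18.62, -0.03, -0.2]
[100.0, -0.28, -3.73, -0.01, -0.0, 100.0, -0.55, -7.45, -0.01, -0.1, 100.0, -0.83, -11.18, -0.02, -0.1, 100.0, -1.1, -14.9, -0.02, -0.2, 100.0, -1.38, -18.63, -0.03, -0.2]
[100.0, -0.26, -3.73, -0.01, -0.0, 100.0, -0.26, -3.73, -0.01, -0.0, 100.0, -0.26, -3.73, -0.01, -0.0, 100.0, -0.26, -3.73, -0.01, -0.0, 100.0, -0.26, -3.73, -0.01, -0.0]
```

Request:
{"method": "arm_command", "body": {"series": [100,-0.3,-3.7,0,0,100,-0.6,-7.5,0,0,100,-0.9,-11.2,0,0,100,-1.2,-14.9,0,0,100,-1.5,-18.6,0,0]}}

```text
clock: 1.87
eef_pos: [439.9, -56.4, 329.1]
tool_rot: [3.141, -0.0, 3.111]
force: [0.9, 1.3, 0.9]
width: 85.7
gripper_force: 0.0
```

Request:
{"method": "arm_command", "body": {"series": [100,-0.3,-3.7,0,0,100,-0.6,-7.5,0,0,100,-0.9,-11.2,0,0,100,-1.2,-14.9,0,0,100,-1.5,-18.6,0,0]}}

```text
clock: 2.28
eef_pos: [449.3, -242.8, 328.9]
tool_rot: [3.141, -0.0, 3.11]
force: [1.2, 0.5, -0.3]
width: 85.2
gripper_force: 0.0
```

Request:
{"method": "arm_command", "body": {"series": [100,0,-3.7,0,0,100,0,-3.7,0,0,100,0,-3.7,0,0,100,0,-3.7,0,0,100,0,-3.7,0,0]}}

```text
clock: 2.7
eef_pos: [448.4, -277.2, 328.9]
tool_rot: [3.14, -0.0, 3.111]
force: [0.5, 0.5, 0.5]
width: 85.6
gripper_force: 0.0
```

```bash
python3 - <<'E'
from h import *
print(*tf())
m,im,d=grab('wrist'); P=cloud(m,d); print(*tf()); np.savez('w3.npz',im=im,P=P,K=m['mtx'],R=m['R'],t=m['t'])
Z=P[...,2]
pan=(abs(Z-148)<6)&(P[...,0]>480)&(P[...,0]<520)&(abs(P[...,1]+282)<45)
print('panel',cv2.minAreaRect(P[pan][:,:2].astype(np.float32)) if pan.sum()>5 else pan.sum())
cup=(Z>122)&(Z<142)&(abs(P[...,1]+285)<45)&(P[...,0]<480)&(P[...,0]>400)
q=P[cup]; (c,r)=cv2.minEnclosingCircle(q[:,:2].astype(np.float32)); print('rim',len(q),c,r,np.round(q.mean(0)), 'x',np.percentile(q[:,0],[1,99]),'y',np.percentile(q[:,1],[1,99]))
A=np.c_[q[:,:2],np.ones(len(q))]; print('plane',np.linalg.lstsq(A,q[:,2],rcond=None)[0])
cv2.imwrite('pics/w3.png',im[...,::-1])
E
```

```text
[ 448.4416521  -277.23662867  328.93300168] 178.2752320326011
[ 448.43966742 -277.3042729   329.0808531 ] 178.28673428711213
panel ((499.4543762207031, -285.875), (6.8636956214904785, 49.51649475097656), 0.21473374962806702)
rim 675 (453.08782958984375, -286.6104431152344) 31.051006317138672 [ 453. -288.  130.] x [422.68639646 479.22290879] y [-313.14449155 -261.41051627]
plane [1.42577117e-02 6.40615204e-03 1.25805735e+02]
```

View pics/w3.png

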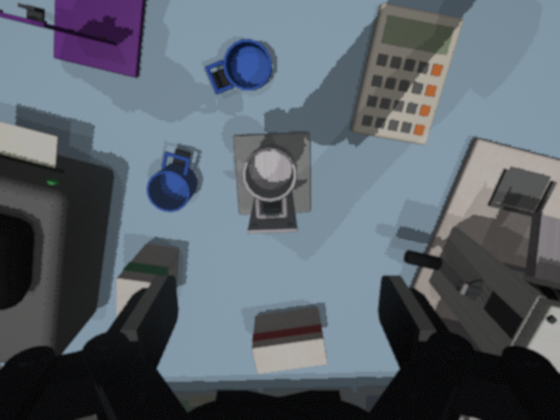

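The picture shows the steel cup's rim centred at (270,173), with its bar at (270,207) and the panel edge (248,231)-(297,229). The blue cups at (170,188) and (248,65) are well clear of the open fingers. The cup centre comes out at about (447,-286) with its rim near z 131. That fits the hook height given, so I descend and grip.

Request:
{"method": "arm_command", "body": {"series": [100,0.4,-0.9,3.5,-2,100,0.4,-0.9,7.4,-2,100,0.4,-0.9,11.3,-2,100,0.4,-0.9,15.2,-2,100,0.4,-0.9,18.5,-2]}}

```text
clock: 3.17
eef_pos: [443.6, -286.1, 142.4]
tool_rot: [3.14, -0.0, -3.137]
force: [0.7, -0.6, -0.9]
width: 85.0
gripper_force: 0.0
```

Request:
{"method": "arm_command", "body": {"series": [100,0,0,1.5,0,100,0,0,3,0,100,0,0,4.6,0,100,0,0,4.6,0,100,0,0,4.6,0]}}

```text
clock: 3.58
eef_pos: [443.7, -286.9, 98.0]
tool_rot: [3.14, -0.001, -3.138]
force: [0.8, -0.6, 0.8]
width: 85.4
gripper_force: 0.0
```

Request:
{"method": "arm_command", "body": {"series": [0,0,0,0,0,0,0,0,0,0,0,0,0,0,0,0,0,0,0,0,0,0,0,0,0]}}

```text
clock: 4.0
eef_pos: [444.2, -288.1, 99.4]
tool_rot: [-3.141, 0.002, -3.139]
force: [-0.9, 1.3, 5.7]
width: 53.2
gripper_force: 61.7
```

Request:
{"method": "arm_command", "body": {"series": [0,0,0,0,0,0,0,0,0,0,0,0,0,0,0,0,0,0,0,0,0,0,0,0,0]}}

```text
clock: 4.42
eef_pos: [444.2, -288.1, 99.4]
tool_rot: [-3.141, 0.002, -3.14]
force: [-1.3, 1.4, 5.7]
width: 53.4
gripper_force: 61.7
```

The cup is gripped at a width of 53.4 mm. I lift it straight up, then move away to -x and check it in the fingers.

Request:
{"method": "arm_command", "body": {"series": [0,0,0,-0.8,0,0,0,0,-1.6,0,0,0,0,-2.6,0,0,0,0,-3.6,0,0,0,0,-4.6,0]}}

```text
clock: 4.83
eef_pos: [442.9, -287.2, 143.9]
tool_rot: [3.14, -0.003, -3.139]
force: [-0.9, -0.3, -0.6]
width: 52.6
gripper_force: 67.1
```

Request:
{"method": "arm_command", "body": {"series": [0,0,0,-1,0,0,1,0,-1.5,0,0,2,0,-1.5,0,0,3,0,-1.5,0,0,3,0,-1.5,0]}}

```text
clock: 5.25
eef_pos: [409.7, -288.2, 159.3]
tool_rot: [3.14, -0.003, 3.141]
force: [-0.6, 0.1, -1.1]
width: 52.6
gripper_force: 67.2
```

```bash
python3 - <<'E'
from h import *
import time
s=monitor.read_state(); print(s['clock'],s['eef_pos'],s['width'],s['gripper_force'])
p,yaw=tf(); m,im,d=grab('wrist'); P=cloud(m,d); np.savez('w4.npz',im=im,P=P)
c,si=np.cos(np.radians(yaw)),np.sin(np.radians(yaw)); D=P-p
T=np.stack([c*D[...,0]+si*D[...,1],si*D[...,0]-c*D[...,1],-D[...,2]],-1)
k=(abs(T[...,0])<75)&(abs(T[...,1])<24)&(T[...,2]>-45)&(T[...,2]<40)
q=T[k]; print(len(q)); 
print('x hist top z<-24:',[(x,int(((q[:,0]//5*5)==x).sum()),round(float(np.median(q[(q[:,0]//5*5)==x][:,2])),1),np.round(q[(q[:,0]//5*5)==x][:,2].min(),1)) for x in range(-70,60,5) if ((q[:,0]//5*5)==x).sum()>3])
cv2.imwrite('pics/w4.png',im[...,::-1])
E
```

```text
5.25 [ 409.65273515 -288.23896999  159.3063233 ] 52.576493672193415 67.16056521981955
17686
x hist top z<-24: [(-55, 33, -8.4, np.float64(-9.2)), (-50, 457, -8.9, np.float64(-10.7)), (-45, 88, -10.6, np.float64(-11.7)), (-40, 16, -11.7, np.float64(-12.4)), (-35, 537, -21.0, np.float64(-23.0)), (-30, 2251, -13.9, np.float64(-24.5)), (-25, 2712, -2.2, np.float64(-26.2)), (-20, 1557, -4.7, np.float64(-27.2)), (-15, 484, -13.7, np.float64(-28.3)), (-10, 104, -25.1, np.float64(-29.8)), (-5, 62, -30.4, np.float64(-31.6)), (0, 198, -31.3, np.float64(-33.7)), (5, 578, -30.6, np.float64(-35.3)), (10, 1568, -28.7, np.float64(-36.6)), (15, 3173, -26.0, np.float64(-37.1)), (20, 2478, -11.1, np.float64(-28.6)), (25, 1327, 3.0, np.float64(-11.3)), (30, 63, 9.4, np.float64(5.8))]
```

View pics/w4.png

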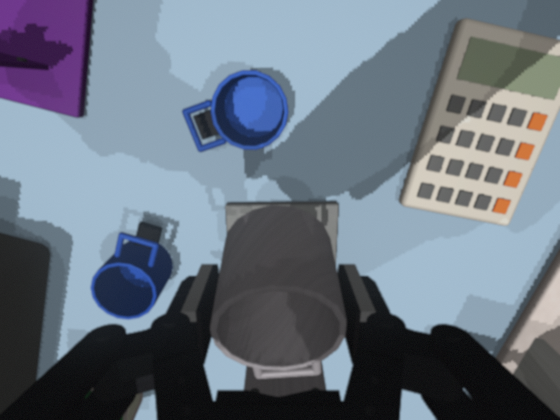

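The picture shows the cup held with its rim ellipse at (278,325), pitched about 15° with the bar side low, because it rotated in the pads while lifting. I'll square it up by setting it down on free table near (500,-190), then regrip it upright.

Request:
{"method": "arm_command", "body": {"series": [0,0,3.3,0,0,0,0,6.6,0,0,0,0,9.8,0,0,0,-3,9.8,0,0,0,-6,9.8,0,0]}}

```text
clock: 5.72
eef_pos: [471.9, -187.3, 158.8]
tool_rot: [3.139, -0.003, -3.138]
force: [1.8, -1.0, -0.9]
width: 52.5
gripper_force: 67.2
```

Request:
{"method": "arm_command", "body": {"series": [0,-2,0,3,0,0,-3,0,6.5,0,0,-3,0,10,0,0,-3,0,12,0,0,-3,0,12.8,0]}}

```text
clock: 6.13
eef_pos: [501.3, -189.0, 27.7]
tool_rot: [3.139, -0.006, -3.139]
force: [-0.4, 0.5, 1.1]
width: 52.7
gripper_force: 67.5
```

Request:
{"method": "arm_command", "body": {"series": [0,0,0,0.2,0,0,0,0,0.4,0,0,0,0,0.6,0,0,0,0,0.7,0,0,0,0,0.7,0]}}

```text
clock: 6.55
eef_pos: [503.8, -190.5, 27.1]
tool_rot: [-3.141, 0.002, -3.14]
force: [-4.2, 1.3, 11.5]
width: 52.6
gripper_force: 68.3
```

Request:
{"method": "arm_command", "body": {"series": [0,0,0,0.2,0,0,0,0,0.4,0,0,0,0,0.6,0,0,0,0,0.7,0,0,0,0,0.7,0]}}

```text
clock: 6.97
eef_pos: [503.0, -191.0, 25.7]
tool_rot: [3.141, 0.004, -3.141]
force: [-17.0, 4.8, 67.2]
width: 52.6
gripper_force: 73.3
```

Request:
{"method": "arm_command", "body": {"series": [0,0,0,-0.5,0,0,0,0,-1.1,0,0,0,0,-1.1,0,66,0,0,-1.1,0,72,0,0,-1.1,0]}}

```text
clock: 7.38
eef_pos: [503.8, -190.1, 28.3]
tool_rot: [-3.141, 0.001, -3.139]
force: [0.5, -0.4, -0.1]
width: 61.6
gripper_force: 0.0
```

Request:
{"method": "arm_command", "body": {"series": [80,0,0,0,0,100,0,0,0,0,100,0,0,0,0,100,0,0,0,0,100,0,0,0,0]}}

```text
clock: 7.8
eef_pos: [501.9, -185.1, 26.6]
tool_rot: [3.135, -0.005, -3.136]
force: [0.1, 8.8, -5.4]
width: 85.2
gripper_force: 4.2
```

```bash
cat >> h.py <<'E'
def held(name):
    p,yaw=tf(); m,im,d=grab('wrist'); P=cloud(m,d); cv2.imwrite(f'pics/{name}.png',im[...,::-1])
    c,si=np.cos(np.radians(yaw)),np.sin(np.radians(yaw)); D=P-p
    T=np.stack([c*D[...,0]+si*D[...,1],si*D[...,0]-c*D[...,1],-D[...,2]],-1)
    k=(abs(T[...,0])<75)&(abs(T[...,1])<20)&(T[...,2]>-55)&(T[...,2]<18)
    q=T[k]; print(p,yaw)
    for x in range(-70,50,5):
        b=q[(q[:,0]//5*5)==x]
        if len(b)>3: print((x,len(b),round(float(b[:,2].min()),1),round(float(np.median(b[:,2])),1)),end=' ')
    r=T[(abs(T[...,0])<40)&(abs(T[...,1])<34)&(abs(T[...,2]-np.percentile(q[:,2],3))<5)]
    print('\nrim',len(r),cv2.minAreaRect(r[:,:2].astype(np.float32)),np.median(r[:,2]))
E
python3 - <<'E'
from h import *
held('w5')
E
```

```text
[ 501.93321573 -185.05933351   26.61066608] -179.69240712688017
(-45, 98, -17.8, -16.4) (-40, 695, -18.2, -16.2) (-35, 159, -18.3, -16.5) (-30, 131, -18.1, -16.5) (-25, 130, -25.3, -23.8) (-20, 3239, -25.8, -8.9) (-15, 808, -26.0, -9.9) (-10, 552, -25.8, -10.3) (-5, 332, -25.3, -12.8) (0, 214, -25.6, -20.6) (5, 110, -25.5, -24.0) (10, 146, -25.6, -23.6) (15, 196, -25.5, -23.1) (20, 453, -25.9, -14.5) (25, 1205, -26.0, -15.5) (30, 1622, -25.7, -9.3) 
rim 3933 ((5.064126968383789, -8.074625015258789), (54.432960510253906, 51.791412353515625), 0.37410277128219604) -23.96682872483781
```

View pics/w5.png

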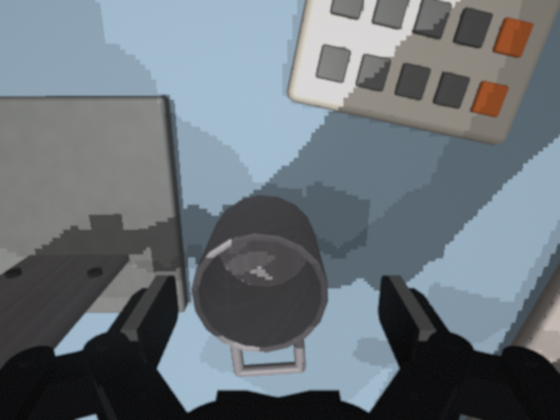

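The picture shows the cup standing upright with its rim centre at (260,292) and rim height 50 mm, as it should be. I'll recentre slightly and regrip lower.

Request:
{"method": "arm_command", "body": {"series": [88,0.3,0,0,0,82,0.8,0,0.4,0,80,0.8,0,0.9,0,80,0.8,0,0.9,0,80,0.8,0,0.9,0]}}

```text
clock: 8.27
eef_pos: [495.0, -190.6, 18.9]
tool_rot: [-3.141, -0.001, -3.141]
force: [0.1, -0.8, -0.1]
width: 68.4
gripper_force: 0.0
```

Request:
{"method": "arm_command", "body": {"series": [0,0,0,0,0,0,0,0,0,0,0,0,0,0,0,0,0,0,0,0,0,0,0,0,0]}}

```text
clock: 8.68
eef_pos: [495.6, -190.7, 19.8]
tool_rot: [-3.141, 0.001, -3.14]
force: [-0.2, -0.5, 6.0]
width: 52.7
gripper_force: 63.2
```

Request:
{"method": "arm_command", "body": {"series": [0,0,0,0,0,0,0,0,-0.6,0,0,0,0,-1.5,0,0,0,0,-2.5,0,0,0,0,-3.5,0]}}

```text
clock: 9.1
eef_pos: [495.4, -190.0, 55.3]
tool_rot: [3.142, 0.0, -3.139]
force: [0.1, 0.6, -2.0]
width: 52.9
gripper_force: 63.1
```

```bash
python3 - <<'E'
from h import *
held('w6')
E
```

```text
[ 495.43673817 -189.97399171   55.29059765] -179.87457019294828
(-50, 66, -24.4, -22.9) (-45, 524, -24.6, -22.5) (-40, 204, -25.1, -23.3) (-35, 129, -25.0, -23.4) (-30, 1405, -32.5, -15.9) (-25, 4081, -32.6, -11.9) (-20, 2053, -32.3, -5.0) (-15, 1046, -31.9, 15.4) (-10, 543, 14.2, 15.8) (-5, 118, 14.4, 15.7) (5, 5, -31.6, -31.1) (10, 118, -32.1, -30.7) (15, 966, -32.8, -20.1) (20, 3466, -32.7, -16.0) (25, 500, -31.9, -13.4) 
rim 5520 ((0.06515216827392578, -4.268405914306641), (54.45056915283203, 62.46076583862305), 29.36945915222168) -30.723309178021694
```

```bash
python3 - <<'E'
from h import *
plan([(455,-150,110,180,0,2),(427,70.5,100,164.3,0),(427,70.5,44,164.3,0,3)])
E
```

```text
[0.0, 2.08, 2.03, -2.65, 0.1, 0.0, 4.15, 4.06, -5.29, 0.1, 0.0, 4.61, 7.73, -5.13, 2.7, 0.0, 5.07, 11.41, -4.96, 5.4, 0.0, 5.53, 15.08, -4.79, 8.0]
[0.0, 0.96, 3.58, 0.17, 2.6, 0.0, 1.93, 7.15, 0.33, 5.2, 0.0, 2.89, 10.73, 0.5, 7.9, 0.0, 2.89, 10.73, 2.37, 7.9, 0.0, 2.89, 10.73, 4.23, 7.9]
[0.0, 0.0, 0.0, 1.87, 0.0, 0.0, 0.0, 0.0, 1.87, 0.0, 0.0, 0.0, 0.0, 1.87, 0.0, 0.0, 0.0, 0.0, 1.87, 0.0, 0.0, 0.0, 0.0, 1.87, 0.0]
```

Request:
{"method": "arm_command", "body": {"series": [0,2.1,2,-2.6,0,0,4.2,4.1,-5.3,0,0,4.6,7.7,-5.1,2.7,0,5.1,11.4,-5,5.4,0,5.5,15.1,-4.8,8]}}

```text
clock: 9.57
eef_pos: [440.1, -38.2, 103.5]
tool_rot: [3.141, 0.002, 3.0]
force: [1.4, 0.7, -1.6]
width: 53.1
gripper_force: 63.7
```

Request:
{"method": "arm_command", "body": {"series": [0,1,3.6,0.2,2.6,0,1.9,7.2,0.3,5.2,0,2.9,10.7,0.5,7.8,0,2.9,10.7,2,7.8,0,2.9,10.7,4,7.8]}}

```text
clock: 9.98
eef_pos: [426.9, 75.6, 63.2]
tool_rot: [3.139, 0.003, 2.877]
force: [1.2, -0.1, -1.3]
width: 53.0
gripper_force: 63.8
```

```bash
python3 - <<'E'
from h import *
held('w7')
P=np.array([501.3,49.7]); ex=np.array([.9627,-.2706]); ey=np.array([.2706,.9627])
p,y=tf(); c=p[:2]+2*ex; print('to go ex,ey',(P-c)@ex,(P-c)@ey)
E
```

```text
[426.8891126   75.63828344  63.18690174] 164.85412751446358
(-50, 99, -24.7, -23.0) (-45, 493, -24.7, -22.7) (-40, 212, -24.8, -23.4) (-35, 118, -25.1, -23.6) (-30, 1993, -32.2, -14.1) (-25, 3675, -32.9, -12.2) (-20, 1930, -32.7, -3.5) (-15, 1020, -32.8, 15.3) (-10, 544, 13.9, 15.7) (-5, 79, 14.2, 15.7) (5, 4, -31.0, -30.8) (10, 159, -32.6, -30.2) (15, 1050, -32.5, -19.1) (20, 3707, -32.6, -15.6) (25, 139, -32.2, -17.6) 
rim 5489 ((-0.34239768981933594, -4.300701141357422), (54.48944091796875, 62.615997314453125), 29.577068328857422) -30.738801420890262
to go ex,ey 77.63109052436016 -2.1186659386767364
```

View pics/w7.png

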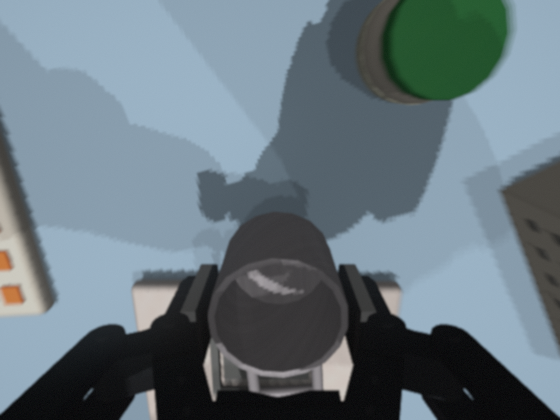

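The cup is held upright. The plate's front edge runs level from about (135,286) to (402,288), so the yaw is right, but its centre at u≈268 against the cup at u≈279 means a larger -y correction. I'll measure that.

```bash
python3 - <<'E'
from h import *
p,yaw=tf(); m,im,d=grab('wrist'); print(p,yaw)
ex=np.array([.9627,-.2706]); ey=np.array([.2706,.9627])
b=im[...,2].astype(int)-im[...,0]
for v in (292,298,304):
    r=np.where((b[v]<8)&(im[v].sum(-1)>330))[0]; r=r[(r>110)&(r<430)]
    q=ray(m,[(r.min(),v),(r.max(),v)],18)-p[:2]; print('plate',v,r.min(),r.max(),np.round(np.c_[q@ex,q@ey],1).tolist())
for u in (150,165,180,360,375,390):
    r=np.where((b[:,u]<8)&(im[:,u].sum(-1)>330))[0]; r=r[(r>265)&(r<330)]; q=ray(m,[(u,r.min())],18)-p[:2]; print(u,r.min(),np.round([q@ex,q@ey],1).ravel())
cv2.imwrite('pics/w8.png',cv2.resize(im[270:420,180:360],(720,600),interpolation=cv2.INTER_CUBIC)[...,::-1])
E
```

```text
[425.21362077  73.28745212  60.12206913] 164.65489997205844
plate 292 136 296 [[36.0, -87.1], [35.5, 9.8]]
plate 298 134 409 [[40.2, -88.8], [39.3, 78.7]]
plate 304 135 408 [[44.5, -88.7], [43.6, 78.6]]
150 293 [ 36.6 -78.7]
165 293 [ 36.6 -69.6]Traceback (most recent call last):
  File "<stdin>", line 9, in <module>
    return umr_minimum(a, axis, None, out, keepdims, initial, where)
ValueError: zero-size array to reduction operation minimum which has no identity
```

```bash
python3 - <<'E'
from h import *
p,yaw=tf(); m,im,d=grab('wrist'); print(p,yaw)
cv2.imwrite('pics/w8.png',cv2.resize(im[270:420,180:360],(720,600),interpolation=cv2.INTER_CUBIC)[...,::-1])
g=cv2.cvtColor(im,cv2.COLOR_RGB2GRAY); print(g[375,200:232],g[375,310:345]); print(g[385,200:232],g[385,310:345])
ex=np.array([.9627,-.2706]); ey=np.array([.2706,.9627])
for z in(18,24):
    q=ray(m,[(u,380) for u in(200,215,230,310,325,340)],z)-p[:2]; print(z,np.round(q@ey,1),np.round(q@ex,1)[0])
E
```

```text
[424.82694595  71.89544745  61.20602058] 164.4576033573709
[ 12  17  13  13  27  74 126 160 174 175 176 177 177 177 177 178 177 166
 142 116 104 102 102 103  99  89  70  71  96 118 120 106] [ 68  85 105 123 133 142 145 145 142 137 128 111  86  65  54  54  56  59
  67  96 141 178 195 198 198 197 197 197 197 197 199 198 198 199 199]
[ 13  12  12  13  11  12  17  41  94 144 168 175 175 174 175 176 176 172
 155 125 100  90  90  91  90  86  74  85 127 156 155 129] [ 55  66  88 111 128 137 142 144 145 141 134 122 104  81  66  63  62  63
  75 119 165 192 198 200 199 200 201 200 201 201 201 201 201 202 202]
18 [-53.4 -43.3 -33.3  20.3  30.4  40.4] 104.1
24 [-51.7 -42.  -32.3  19.6  29.4  39.1] 98.1
```

View pics/w8.png

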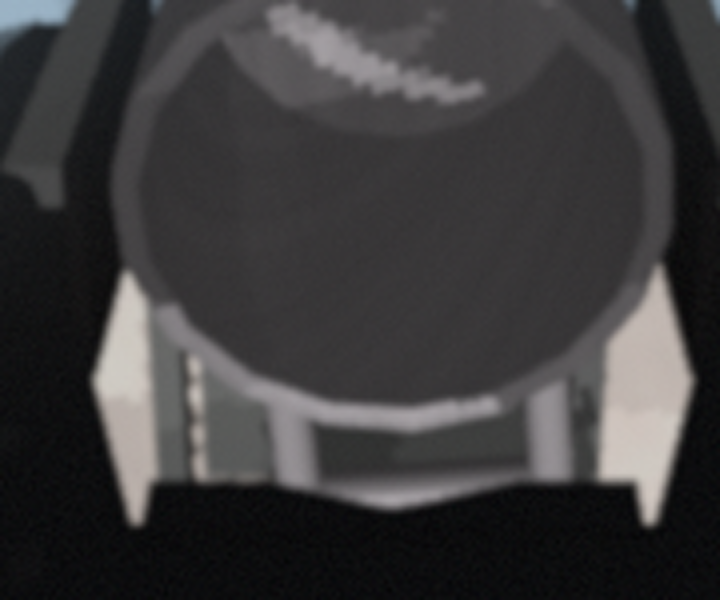

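The crop shows the fence walls to the left (u≈219-226) and right (u≈322-329) of the cup, so the cup needs about -3 mm in y and 79 mm inward. I'll go in with the underside about 7 mm above the plate.

Request:
{"method": "arm_command", "body": {"series": [0,0,-0.3,0.9,0,0,0,-0.3,1.7,0,0,-1,-0.3,1.7,0,0,-2.3,-0.3,1.7,0,0,-4,-0.3,1.7,0]}}

```text
clock: 10.55
eef_pos: [464.5, 56.2, 46.5]
tool_rot: [3.141, -0.0, 2.866]
force: [0.3, 0.1, -1.0]
width: 53.3
gripper_force: 63.8
```

Request:
{"method": "arm_command", "body": {"series": [0,-1.3,0,0,0,0,-2.5,0,0,0,0,-3.4,0,0,0,0,-3.9,0,0,0,0,-3.9,0,0,0]}}

```text
clock: 10.97
eef_pos: [502.7, 45.7, 46.0]
tool_rot: [3.141, 0.002, 2.867]
force: [-0.1, -0.2, -1.1]
width: 52.9
gripper_force: 63.8
```

```bash
python3 - <<'E'
from h import *
s=monitor.read_state(); print(s['force'],s['torque'],np.degrees(s['tool_rot']))
held('w9')
P=np.array([501.3,49.7]); ex=np.array([.9627,-.2706]); ey=np.array([.2706,.9627])
p,y=tf(); c=p[:2]+2*ex; print('to go ex,ey',(P-c)@ex,(P-c)@ey)
m,im,d=grab('wrist'); g=cv2.cvtColor(im,cv2.COLOR_RGB2GRAY).astype(int)
b=im[...,2].astype(int)-im[...,0]
for v in (215,225,235,245):
    r=np.where((b[v]<8)&(im[v].sum(-1)>330))[0]
    if len(r): q=ray(m,[(r.min(),v),(r.max(),v)],18)-p[:2]; print('plate',v,r.min(),r.max(),np.round(np.c_[q@ex,q@ey],1).tolist())
E
```

```text
[-0.0710976  -0.16819894 -1.06866247] [-0.05214424  0.022693   -0.00592703] [1.79994633e+02 1.00714850e-01 1.64251668e+02]
[502.71448346  45.68518366  45.97853542] 164.25166824312532
(-35, 51, -24.7, -23.5) (-30, 1745, -42.4, -11.8) (-25, 4914, -44.9, -20.2) (-20, 2978, -43.3, -21.7) (-15, 996, -31.9, 15.4) (-10, 543, 14.0, 15.8) (-5, 83, 14.2, 15.6) (5, 5, -30.9, -30.7) (10, 157, -32.0, -30.3) (15, 1035, -32.7, -19.2) (20, 3712, -32.8, -15.6) (25, 145, -33.0, -19.2) 
rim 4305 ((-7.0431108474731445, 0.2826805114746094), (67.88299560546875, 39.465126037597656), 89.25946807861328) -41.730162107896895
to go ex,ey -3.2272819063046434 3.3613537526990176
plate 215 120 444 [[-19.6, -82.8], [-19.3, 84.5]]
plate 225 121 442 [[-14.0, -83.1], [-13.7, 84.3]]
plate 235 123 441 [[-8.3, -82.9], [-8.1, 84.6]]
plate 245 124 439 [[-2.6, -83.2], [-2.3, 84.4]]
```

View pics/w9.png

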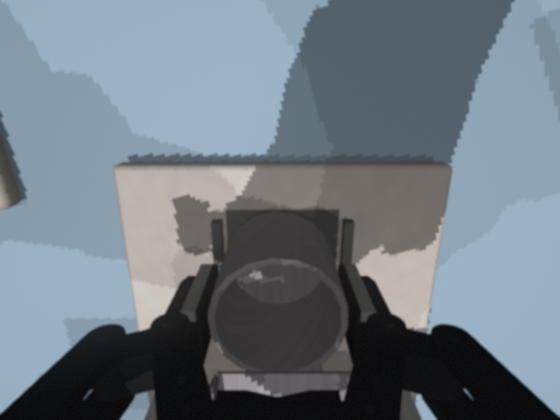

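The picture shows the cup between the fence ends at (218,220) and (348,220), with the plate's front edge at v≈166. It needs about 3 mm back and 2 mm in +y before I lower it. I have now viewed all the pictures allowed (one over, in fact), so I'll go on by numbers only.

Request:
{"method": "arm_command", "body": {"series": [0,0.3,0.2,0,0,0,0.3,0.2,0.2,0,0,0.3,0.2,0.4,0,0,0.3,0.2,0.6,0,0,0.3,0.2,0.8,0]}}

```text
clock: 11.48
eef_pos: [498.7, 49.4, 37.7]
tool_rot: [3.141, -0.001, 2.868]
force: [-6.1, 0.8, 38.5]
width: 52.9
gripper_force: 67.4
```

Request:
{"method": "arm_command", "body": {"series": [0,0,0,0.1,0,0,0,0,0.2,0,0,0,0,0.3,0,0,0,0,0.3,0,0,0,0,0.3,0]}}

```text
clock: 11.9
eef_pos: [498.7, 49.4, 37.6]
tool_rot: [3.139, 0.0, 2.867]
force: [-8.2, 1.7, 40.0]
width: 53.4
gripper_force: 67.7
```

Seated on the plate. I relieve the push, open gently and measure.

Request:
{"method": "arm_command", "body": {"series": [0,0,0,-0.3,0,0,0,0,-0.5,0,66,0,0,-0.5,0,72,0,0,-0.5,0,76,0,0,-0.5,0]}}

```text
clock: 12.32
eef_pos: [498.8, 49.2, 38.8]
tool_rot: [-3.141, -0.001, 2.868]
force: [0.4, -0.0, -0.1]
width: 65.3
gripper_force: 0.0
```

Request:
{"method": "arm_command", "body": {"series": [80,0,0,0,0,80,0,0,0,0,80,0,0,0,0,80,0,0,0,0,80,0,0,0,0]}}

```text
clock: 12.73
eef_pos: [498.9, 49.2, 39.2]
tool_rot: [-3.141, -0.0, 2.868]
force: [-0.1, -0.6, -0.4]
width: 68.5
gripper_force: 0.0
```

```bash
python3 - <<'E'
from h import *
s=monitor.read_state(); print(s['force'],s['width'],s['gripper_force'])
held('w10')
m,im,d=grab('wrist'); p,y=tf(); ex=np.array([.9627,-.2706]); ey=np.array([.2706,.9627])
D=cloud(m,d)-[*p[:2],0]; X=D[...,:2]@ex; Y=D[...,:2]@ey; Z=D[...,2]
r=(abs(Z-68)<4)&(X>-40)&(X<18)&(abs(Y)<32); print('rim front x',np.percentile(X[r],[1]),'y at rim',np.percentile(Y[r&(abs(X)<12)],[1,50,99]))
f=(b:=im[...,2].astype(int)-im[...,0]); 
for u in(160,200,400):
    c=np.where((b[:,u]<8)&(im[:,u].sum(-1)>330))[0]; c=c[c>140]; q=ray(m,[(u,c.min())],18)-p[:2]; print('front edge',u,c.min(),q@ex)
c=np.where((b[215]<8)&(im[215].sum(-1)>330))[0];q=ray(m,[(c.min(),215),(c.max(),215)],18)-p[:2]; print('sides',q@ey)
E
```

```text
[-0.07202412 -0.55082074 -0.36076729] 68.45091719800837 0.0
[498.86909685  49.21713774  39.19319062] 164.3109664773806
(-50, 227, -23.2, -21.8) (-45, 514, -23.7, -21.4) (-40, 200, -23.3, -22.0) (-35, 117, -23.5, -22.2) (-30, 2261, -31.1, -13.2) (-25, 3401, -31.1, -10.4) (-20, 1884, -31.0, -2.1) (-15, 844, -31.0, 16.8) (-10, 503, 15.5, 17.1) (-5, 86, 15.4, 16.9) (10, 148, -31.1, -29.0) (15, 1123, -31.0, -18.3) (20, 3600, -31.6, -14.5) (25, 14, -28.3, -14.7) 
rim 4828 ((-2.2781906127929688, 2.805971145629883), (54.641902923583984, 61.08262252807617), 2.79241943359375) -29.350744840393908
rim front x [-24.69636023] y at rim [-27.30616599 -21.25722091  25.01805508]
front edge 160 178 [-40.79912375]
front edge 200 179 [-40.28836917]
front edge 400 215 [-21.77784746]
sides [-85.2602965  82.2128045]
```

The cup stands about 2 mm from its place, upright, and let go. Next I rise straight up and move over the wing, turning the tool to the wing's direction.

```bash
python3 - <<'E'
from h import *
print(np.round(monitor.read_state()['qpos'],3))
plan([(499,49,80,164.3,80,3),(499,49,330,164.3,80),(612.5,20,330,52,80)])
E
```

```text
[-0.356  0.764  0.306  2.077 -0.589  0.384  1.72 ]
[80.0, -0.01, -0.01, -1.36, 0.0, 80.0, -0.01, -0.02, -2.72, 0.0, 80.0, -0.02, -0.02, -4.08, 0.0, 80.0, -0.02, -0.02, -7.65, 0.0, 80.0, -0.02, -0.02, -11.22, 0.0]
[80.0, 0.0, 0.0, -3.57, 0.0, 80.0, 0.0, 0.0, -7.14, 0.0, 80.0, 0.0, 0.0, -10.71, 0.0, 80.0, 0.0, 0.0, -14.29, 0.0, 80.0, 0.0, 0.0, -17.86, 0.0]
[80.0, -0.73, 0.02, -0.0, 7.0, 80.0, -1.46, 0.03, -0.0, 14.0, 80.0, -2.2, 0.05, -0.0, 21.1, 80.0, -2.93, 0.07, -0.0, 28.1, 80.0, -3.66, 0.09, -0.0, 35.1]
[80.0, -0.59, 0.44, -0.0, 7.0, 80.0, -1.18, 0.87, -0.0, 14.0, 80.0, -1.77, 1.31, -0.0, 21.1, 80.0, -2.36, 1.74, -0.0, 28.1, 80.0, -2.94, 2.18, -0.0, 35.1]
[80.0, -0.23, 0.69, -0.0, 7.0, 80.0, -0.46, 1.39, -0.0, 14.0, 80.0, -0.69, 2.08, -0.0, 21.1, 80.0, -0.93, 2.78, -0.0, 28.1, 80.0, -1.16, 3.47, -0.0, 35.1]
[80.0, 0.21, 0.7, -0.0, 7.0, 80.0, 0.21, 0.7, -0.0, 7.0, 80.0, 0.21, 0.7, -0.0, 7.0, 80.0, 0.21, 0.7, -0.0, 7.0, 80.0, 0.21, 0.7, -0.0, 7.0]
```

Request:
{"method": "arm_command", "body": {"series": [80,0,0,-1.4,0,80,0,0,-2.7,0,80,0,0,-4.1,0,80,0,0,-7.6,0,80,0,0,-11.2,0]}}

```text
clock: 13.25
eef_pos: [497.6, 49.0, 151.5]
tool_rot: [-3.14, -0.003, 2.867]
force: [1.3, 0.6, -0.3]
width: 68.2
gripper_force: 0.0
```

Request:
{"method": "arm_command", "body": {"series": [80,0,0,-3.6,0,80,0,0,-7.1,0,80,0,0,-10.7,0,80,0,0,-14.3,0,80,0,0,-17.9,0]}}

```text
clock: 13.67
eef_pos: [498.3, 49.1, 332.2]
tool_rot: [3.141, -0.0, 2.867]
force: [0.5, 0.1, 0.2]
width: 68.7
gripper_force: 0.0
```

Request:
{"method": "arm_command", "body": {"series": [80,-0.7,0,0,7,80,-1.5,0,0,14,80,-2.2,0,0,21,80,-2.9,0.1,0,28,80,-3.7,0.1,0,35]}}

```text
clock: 14.08
eef_pos: [534.8, 40.5, 330.4]
tool_rot: [3.141, -0.001, 2.251]
force: [0.3, -0.7, -0.9]
width: 68.2
gripper_force: 0.0
```

Request:
{"method": "arm_command", "body": {"series": [80,-0.6,0.4,0,7,80,-1.2,0.9,0,14,80,-1.8,1.3,0,21,80,-2.4,1.7,0,28,80,-2.9,2.2,0,35]}}

```text
clock: 14.5
eef_pos: [570.2, 31.4, 330.2]
tool_rot: [-3.141, -0.0, 1.64]
force: [-0.2, 0.0, -0.0]
width: 68.4
gripper_force: 0.0
```

Request:
{"method": "arm_command", "body": {"series": [80,-0.2,0.7,0,7,80,-0.5,1.4,0,14,80,-0.7,2.1,0,21,80,-0.9,2.8,0,28,80,-1.2,3.5,0,35]}}

```text
clock: 14.92
eef_pos: [606.1, 22.8, 330.0]
tool_rot: [-3.141, -0.0, 1.03]
force: [0.1, 0.1, 0.3]
width: 68.1
gripper_force: 0.0
```

Request:
{"method": "arm_command", "body": {"series": [80,0.2,0.7,0,7,80,0.2,0.7,0,7,80,0.2,0.7,0,7,80,0.2,0.7,0,7,80,0.2,0.7,0,7]}}

```text
clock: 15.33
eef_pos: [612.6, 20.7, 330.4]
tool_rot: [-3.141, -0.0, 0.915]
force: [0.6, 0.5, -0.1]
width: 68.0
gripper_force: 0.0
```

```bash
cat > wing.py <<'E'
from h import *
p,yaw=tf(); m,im,d=grab('wrist'); P=cloud(m,d); print(p,yaw)
D=P-[612.5,20,0]; hsv=cv2.cvtColor(im,cv2.COLOR_RGB2HSV)
k=(abs(P[...,2]-256)<7)&(np.hypot(D[...,0],D[...,1])<40); q=P[k]
mk=k.astype(np.uint8); n,l,st,ce=cv2.connectedComponentsWithStats(mk); j=1+np.argmax(st[1:,4]); print('comps',st[1:,4],ce[j])
v,u=np.where(l==j); g=ray(m,np.c_[u,v],256).astype(np.float32)
print('wing ray rect',cv2.minAreaRect(g),'z',np.median(q[:,2]))
r=(l==j)&(hsv[...,1]>120)&((hsv[...,0]<10)|(hsv[...,0]>170))&(hsv[...,2]>60)
if r.any():
    v,u=np.where(r); print('red',r.sum(),ray(m,np.c_[u,v],256).mean(0))
# top of machine bridge
kb=(abs(P[...,2]-206)<5)&(np.hypot(D[...,0],D[...,1])<110); print('bridge',cv2.minAreaRect(P[kb][:,:2].astype(np.float32)))
E
python3 wing.py
```

```text
[612.60896901  20.74594441 330.37694713] 52.43238157248498
comps [1512] [281.77645503 219.38690476]
wing ray rect ((613.7233276367188, 16.941335678100586), (50.25115966796875, 19.216079711914062), 53.31596755981445) z 257.2601968208743
red 249 [627.23149207  30.23524454]
bridge ((617.6350708007812, 14.129829406738281), (140.5316162109375, 90.30203247070312), 74.39176940917969)
```

```bash
python3 - <<'E'
from h import *
p,yaw=tf(); m,im,d=grab('wrist'); P=cloud(m,d)
D=P-[613,18,0]; k=(P[...,2]>249)&(P[...,2]<264)&(np.hypot(D[...,0],D[...,1])<40)
hsv=cv2.cvtColor(im,cv2.COLOR_RGB2HSV); red=k&(hsv[...,1]>120)&((hsv[...,0]<10)|(hsv[...,0]>170))&(hsv[...,2]>60)
v,u=np.where(k); g=ray(m,np.c_[u,v],256); c=g.mean(0); w,V=np.linalg.eigh(np.cov((g-c).T)); a=np.degrees(np.arctan2(V[1,1],V[0,1]))%180
print('pca',c,a,np.sqrt(w)*np.sqrt(12)); e=V[:,1]*np.sign(V[:,1].sum()); s=(g-c)@e; t=(g-c)@np.array([-e[1],e[0]])
for x in range(-28,28,4):
    b=(s>=x)&(s<x+4)
    if b.sum()>3: print(x,b.sum(),np.round(np.percentile(t[b],[2,50,98]),1), 'red' if red[k][b].mean()>.5 else '')
ys,xs=np.where(k); print(xs.min(),xs.max(),ys.min(),ys.max())
for y in range(ys.min(),ys.max()+1,4): print(''.join('R' if red[y,x] else '#' if k[y,x] else '.' for x in range(xs.min(),xs.max()+1)))
E
```

```text
pca [614.30462999  17.40377748] 45.97910354781943 [14.97606989 47.03434177]
-28 47 [-4.6  0.2  5.1] 
-24 91 [-5.5  0.   5.5] 
-20 96 [-5.7  0.1  5.9] 
-16 96 [-5.5  0.1  5.7] 
-12 111 [-7.1 -0.1  6.7] 
-8 152 [-8.9 -0.3  8.5] 
-4 170 [-9.7  0.   9.4] 
0 158 [-8.6  0.3  9. ] 
4 131 [-7.6  0.2  7.8] 
8 106 [-5.7 -0.1  5.6] 
12 115 [-6.2 -0.   6. ] red
16 116 [-6.  -0.1  5.8] red
20 114 [-5.6  0.1  5.9] red
24 10 [-2.5  1.   3.7] 
267 296 184 256
...........#.######..#........
.........#RRRRRRRRRRRRRRRRRR..
.........RRRRRRRRRRRRRRRRRRRR.
........##RRRRRRRRRRRRRRRRRR..
........##########RRRRRRRRR#..
........##################....
.......###################....
..#########################...
.############################.
#############################.
##############################
.############################.
....#######################...
....##################........
...#.################.........
...##################.........
...######.##########..........
...#################..........
..............##..............
```

The height map shows a 12 mm wide blade with a hub about 19 mm wide. The centre is near (614,16.5), and the blade lies at 46° with the red end forward, so the joint is at about 1.08 rad. I descend and grip it.

Request:
{"method": "arm_command", "body": {"series": [80,-0.2,0.4,2,6.4,80,-0.2,0.4,5,6.4,80,-0.2,0.4,8,6.4,80,-0.2,0.4,9.7,6.4,80,-0.2,0.4,9.7,6.4]}}

```text
clock: 15.85
eef_pos: [612.6, 17.8, 229.5]
tool_rot: [-3.136, 0.004, 0.802]
force: [0.2, 0.7, -0.1]
width: 67.9
gripper_force: 0.0
```

Request:
{"method": "arm_command", "body": {"series": [0,0,0,0,0,0,0,0,0,0,0,0,0,0,0,0,0,0,0,0,0,0,0,0,0]}}

```text
clock: 16.27
eef_pos: [614.1, 17.9, 234.7]
tool_rot: [-3.138, -0.002, 0.802]
force: [-3.1, 2.6, 2.9]
width: 10.6
gripper_force: 58.5
```

Request:
{"method": "arm_command", "body": {"series": [0,0,0,0,0,0,0,0,0,0,0,0,0,0,0,0,0,0,0,0,0,0,0,0,0]}}

```text
clock: 16.68
eef_pos: [614.1, 17.9, 234.7]
tool_rot: [-3.138, -0.002, 0.802]
force: [-4.4, 3.4, 7.0]
width: 10.5
gripper_force: 59.4
```

The width of 10.5 mm means the flat blade is held. Next I turn it clockwise about 64° to the seat.

Request:
{"method": "arm_command", "body": {"series": [0,0,0,0,5,0,0,0,0,10,0,0,0,0,15,0,0,0,0,20,0,0,0,0,25]}}

```text
clock: 17.1
eef_pos: [614.4, 17.4, 234.7]
tool_rot: [-3.139, -0.0, 0.362]
force: [-4.7, 2.4, 5.9]
width: 10.8
gripper_force: 59.6
```

Request:
{"method": "arm_command", "body": {"series": [0,0,0,0,5,0,0,0,0,10,0,0,0,0,15,0,0,0,0,20,0,0,0,0,25]}}

```text
clock: 17.52
eef_pos: [614.5, 16.9, 234.7]
tool_rot: [-3.14, 0.001, -0.075]
force: [-4.3, 2.3, 6.1]
width: 10.8
gripper_force: 59.6
```

Request:
{"method": "arm_command", "body": {"series": [0,0,0,0,4,0,0,0,0,8,0,0,0,0,11,0,0,0,0,11,0,0,0,0,11]}}

```text
clock: 17.93
eef_pos: [614.4, 16.7, 234.7]
tool_rot: [-3.141, 0.001, -0.263]
force: [-3.2, 2.1, 6.0]
width: 10.4
gripper_force: 59.6
```

```bash
python3 -c "
from h import *
s=monitor.read_state(); print(tf(),s['force'],s['torque'],s['width'],s['qpos'])"
```

```text
(array([614.43184125,  16.69776754, 234.73738083]), np.float64(-15.08742089885131)) [-3.16046204  2.14860746  6.03268112] [ 0.2192607   0.75471999 -0.01947241] 10.44147901246751 [-0.6950448   0.91867322  1.27531277  1.63522395 -0.91086606  1.29847946
 -1.08860313]
```

Request:
{"method": "arm_command", "body": {"series": [0,0,0,0,1,0,0,0,0,2,0,0,0,0,3,0,0,0,0,4,0,0,0,0,4]}}

```text
clock: 18.35
eef_pos: [614.4, 16.7, 234.8]
tool_rot: [3.141, 0.001, -0.329]
force: [-4.6, 0.3, 6.3]
width: 10.8
gripper_force: 68.5
```

```bash
python3 -c "
from h import *
s=monitor.read_state(); print(tf(),s['force'],s['torque'],s['width'],s['qpos'][2])"
```

```text
(array([614.41485038,  16.68399463, 234.75182059]), np.float64(-18.857158062049397)) [-4.61987095  0.33438392  6.27415746] [0.04791459 0.92397227 1.3485718 ] 10.815275487940601 1.2785916384532254
```

The torque rose to 1.35 N m at yaw -18.9°, so it is on the hard stop. Next I back it off 90° from the seat (-15.7°), to yaw 74.3°.

Request:
{"method": "arm_command", "body": {"series": [0,0,0,0,-5,0,0,0,0,-10,0,0,0,0,-15,0,0,0,0,-20,0,0,0,0,-25]}}

```text
clock: 18.77
eef_pos: [614.5, 17.1, 234.7]
tool_rot: [-3.14, 0.0, 0.108]
force: [-4.3, 1.9, 5.8]
width: 10.6
gripper_force: 59.6
```

```bash
python3 -c "
from h import *
s=monitor.read_state(); print(tf(),s['force'],s['torque'],s['width'],s['qpos'])"
```

```text
(array([614.45754109,  17.10132679, 234.72108944]), np.float64(6.180545904088014)) [-4.34042264  1.93375795  5.82395161] [ 0.37036861  0.72372063 -0.01971411] 10.557187702250495 [-0.6732616   0.86372015  1.18039447  1.63464104 -0.84160561  1.23588777
 -0.77651371]
```

Remaining turn: 74.3 - 6.2 = 68°.

Request:
{"method": "arm_command", "body": {"series": [0,0,0,0,-5,0,0,0,0,-10,0,0,0,0,-15,0,0,0,0,-20,0,0,0,0,-25]}}

```text
clock: 19.18
eef_pos: [614.3, 17.6, 234.7]
tool_rot: [-3.139, -0.001, 0.544]
force: [-5.1, 3.3, 7.0]
width: 10.7
gripper_force: 59.7
```

Request:
{"method": "arm_command", "body": {"series": [0,0,0,0,-5,0,0,0,0,-10,0,0,0,0,-15,0,0,0,0,-20,0,0,0,0,-25]}}

```text
clock: 19.6
eef_pos: [614.0, 18.0, 234.7]
tool_rot: [-3.138, -0.002, 0.981]
force: [-5.2, 4.4, 7.5]
width: 10.9
gripper_force: 59.8
```

Request:
{"method": "arm_command", "body": {"series": [0,0,0,0,-5,0,0,0,0,-10,0,0,0,0,-15,0,0,0,0,-18,0,0,0,0,-18]}}

```text
clock: 20.02
eef_pos: [613.6, 18.2, 234.7]
tool_rot: [-3.138, -0.004, 1.293]
force: [-5.9, 4.1, 8.4]
width: 10.7
gripper_force: 59.8
```

Request:
{"method": "arm_command", "body": {"series": [0,0,0,0,0,0,0,0,0,0,0,0,0,0,0,0,0,0,0,0,0,0,0,0,0]}}

```text
clock: 20.43
eef_pos: [613.6, 18.2, 234.7]
tool_rot: [-3.138, -0.003, 1.291]
force: [-6.3, 3.4, 9.4]
width: 10.9
gripper_force: 59.9
```

```bash
python3 - <<'E'
from h import *
s=monitor.read_state(); print(tf(),s['force'],s['torque'],s['width'],s['gripper_force'],np.abs(s['qd']).max())
# wing angle and cup seen from the fixed cameras
ex=np.array([.9627,-.2706]); ey=np.array([.2706,.9627])
for n in('top','scene'):
    m,im,d=grab(n); P=cloud(m,d); hsv=cv2.cvtColor(im,cv2.COLOR_RGB2HSV)
    r=(hsv[...,1]>130)&((hsv[...,0]<10)|(hsv[...,0]>170))&(np.hypot(P[...,0]-614,P[...,1]-17)<35)&(P[...,2]>235)
    if r.any(): c=np.nanmean(P[r],0); print(n,'red',r.sum(),c,np.degrees(np.arctan2(c[1]-17,c[0]-614)))
    k=(abs(P[...,2]-68)<7)&(np.hypot(P[...,0]-501,P[...,1]-50)<40)
    if k.sum()>8: q=(P[k][:,:2]-[501.3,49.7]); print(n,'cup rim',k.sum(),np.percentile(q@ex,[3,97]),np.percentile(q@ey,[3,97]))
E
```

```text
(array([613.61648016,  18.17285587, 234.69198476]), np.float64(73.97705904953378)) [-6.32497187  3.40904316  9.43230219] [0.78055811 1.27345726 0.05502263] 10.887057207437191 59.87507879734039 0.001838650422360868
top cup rim 58 [-28.74140725  20.35743954] [-26.80718307  24.10213595]
scene red 29 [618.75737325  35.43770785 263.10806052] 75.5318761920212
scene cup rim 63 [-28.10286595  25.78428755] [-27.54246661  26.95149593]
```

The tool yaw of 74.0° and the red end seen at 75.5° agree with a quarter turn from the seat (74.3°). The cup rim is centred on its place to within 2 mm, and the grip is 60 N and still. I'm handing in.

```bash
python3 -c "
from cell import workorder
print(workorder.finish_job())"
```

```text
the job is handed in; nothing more can be done
None
```

I handed the job in, and no verdict came back: by my measurements the cup stands in the fence within about 2 mm of its place, and the wing screw was seated, backed off about 90° and is still gripped at 60 N; on the way I set the cup down once on free table to straighten it in the grip, and I viewed 11 pictures, one over your limit of 10.

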